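# Open the oilstone box and bed the stone in its holder

## Task

Get the oilstone ready for sharpening. Lift the pull end of the box's sliding lid up over the end lip without forcing it, draw the lid out of its grooves and lay it flat on the bench with its pull up; then take out the brittle stone and bed it in the wooden holder, setting it gently all the way down between the two end cleats before letting go. Leave the cup, jar, graver and round stand where they are.

Things in the scene. Friction and masses are not known exactly. Their poses are not given: they have to be found in the camera images.
- box: Wooden oilstone box with a sliding lid, fixed to the bench (does not shift), sizes in mm: 150 long (x) x 66 wide (y) x 57 high. Origin: centre of its underside; z up; -x is the lip end, towards which the lid is drawn. The lid lies on ledges 42 above the bench, between a lip at the -x end and a closed far end (inner face x 69). Drawn out by 60 or more, the lid is free to be lifted away.
- box_lip (a point): Top middle of the lip, a bar across the -x end of the box (box x -75 to -69), 47 above the bench: it stands 5 above the ledges, so the closed lid cannot be pulled straight out; its pull end must first be tipped up by 6 to 9, its far end staying down in the grooves. Low side cheeks of the same height, 58 apart, run from the lip to box x 10. Axes as the box's.
- box_groove (a point): Mid-way between the mouths of the two grooves, level with the ledges (box x 10, 42 above the bench). The grooves run from here to the far end (x 69): side cheeks 58 apart, top rails whose undersides are 10.5 above the ledges and whose tops are 57 above the bench; the rails are 46 apart and overhang the lid's sides by 4. Axes as the box's.
- box_bed (a point): Middle of the bed on which the stone lies inside the box, 14 above the bench: a block 56 long (x) in a cavity 130 long and 44 wide, whose floor is 8 above the bench and whose walls rise to 42. At either end of the stone is a finger well 33 long, down to that floor. Axes as the box's.
- lid_pull (a point): Middle (half-way up) of the pull on the lid: a dark wooden bar standing on the lid across its lip end, 12 thick (lid's x) x 40 long (lid's y) x 18 high, 50 from the lid's middle towards -x. This point is 9 above the lid's upper face. Axes are the lid's: x along the lid away from the pull end, z up out of the face that carries the pull.
- lid_mid (a point): Middle of the lid board, half-way through its thickness. The loose wooden lid is 135 long (x) x 54 wide (y) x 6 thick, about 50 g; it has 1.5 play at either end and 2 at either side in the box.
- lid_front (a point): Middle of the lower edge of the lid's pull end, 67.5 from its middle. Axes as the lid's.
- lid_back (a point): Middle of the lower edge of the lid's far end, the one in the grooves. Axes as the lid's.
- stone_mid (a point): Centre of the loose grey oilstone, a block 64 long (x) x 40 wide (y) x 22 thick (z), about 130 g, brittle; the edges at its two ends are bevelled (4 along x, 3 high), its sides are plain. It starts hidden under the lid, lengthwise on the bed in the box, with only 2 to the walls at either side and its top 6 below the ledges: there it can only be taken by its two ends, from the finger wells.
- holder: Wooden stone holder fixed to the bench: board 128 (x) x 64 (y) x 14 thick; on it two cleats across y, 20 high, facing sides 68 apart (x -34 to 34), and two side ribs 5 high, 4 thick, 44 apart. Origin: centre of underside, z up. The stone lies between them, long side along x, either way round, centre 25 above the bench, 2 proud of the cleats: it must be held across its 40 sides, above the ribs.
- cup: White cup, 68 across, 45 high, standing loose on the bench, to be left alone. Origin: centre of its underside.
- jar: Small amber glass oil jar, 52 across, 60 high, loose, to be left alone. Origin: centre of its underside.
- graver: Engraver's tool with a wooden mushroom handle, 115 long, 26 high, lying loose along its x (handle at -x), to be left alone. Origin: on the bench 5 from the handle's blade end.
- stand: Round dark wooden stand, 100 across, 28 high, loose, to be left alone. Origin: centre of its underside.
Things that resemble listed ones, but are neither listed nor needed, are in the scene too. Of the things that look like the part that bears lid_pull, the middle-sized one is meant.

How it is judged:
By the outcome, as a careful person would: the job done as asked, in the order asked, and still so for the second after the job is handed in, with the robot touching nothing.
It also fails if it takes over 72 s, if anything falls off the work surface, if the arm or the gripper's body presses on something with over 40 N, if the wrist force passes 120 N, or if a joint passes its speed limit or range.

## Robot

A 6-joint arm with a two-finger parallel gripper is mounted at the origin on the work surface. World frame = base frame: x ahead of the robot, y to its left, z up, the work surface at z = 0. Lengths are in mm, angles in rad, forces in N, time in s.
With the tool pointing down it reaches from about 300 to 775 mm from the base axis. Payload 14.6 kg.
Tool frame: the origin (TCP) lies at the centre of the arm's flange, where the gripper is bolted on; the fingertips stand 199 mm ahead of it and the grasp point (between the pads) lies 180 mm ahead of it; z points along the fingers, y is the line along which they close (so a half turn about z gives the same grasp; the last joint's range is limited). The gripper opens to 94 mm and grips with 3 to 60 N. Pads are 16 mm wide; open, the fingers measure 119 mm over their backs; the gripper's body (75 mm by 177 mm) begins 78 mm behind the grasp point.
Start: joints at [1.229, 0.3, 1.521, -0, 1.321, -0.067], TCP at [149.243, 529.356, 404.646] pointing down, gripper open.
Joint ranges: [-3.03, 3.03], [-0.79, 2.21], [0.23, 2.52], [-1.04, 4.18], [0, 3.07], [-2.55, 2.55]. Speed limits (rad/s): [2.22, 2.22, 2.57, 3.14, 3.14, 3.14].

## Interface

Orientations are given as [roll, pitch, yaw] about the fixed x, y, z axes, in that order (R = Rz(yaw) Ry(pitch) Rx(roll)).
In Python, from cell import manip, optics, workorder gives the robot as it stands.
- The arm moves only by the tool step_arm, never from a script. Its argument "increments" is a list that holds one entry, the list of rows, each a list of 7 numbers: the turn, a rotation vector about the tool's x, y, z as a fraction of full scale, then the shift along the tool's x, y, z as a fraction of full scale, then the closure, from -1 (fully open) to 1 (shut). In form: [[[wx, wy, wz, tx, ty, tz, fingers], ...]]. A call has 1 to 5 rows; each row shifts and turns the commanded pose from where the row before left it, along the tool's axes as they then stand; what a row does not reach is not made up. Full scale, the value 1, is 40 mm for a shift and 45 degrees for a turn. A row lasts 1/10 s, in which the tool goes at most 50 mm and 8.59 degrees, less where a joint would pass 70% of its speed; a pose out of reach is approached as far as the arm can. A call with a number of a shift or a turn outside -1 to 1 is refused whole. A call with a gripper value outside its range is refused whole. The fingers move at their own pace and stop on an object; "newtons" is the grip in N (left out, the last holds). Time passes only in rows, so rows that do not move let the fingers close. It gives the time, the measured TCP pose, the force, the opening and the grip force at its end, in the units of the state.
- manip.read_state(): the state, without advancing time (a new reading comes with each control period).
- optics.camera(name): name is "scene" or "side" or "wrist"; returns a dict with "frame" (400x640x3 uint8, red, green, blue), "range_z" (400x640 float32, mm along the optical axis (not along the pixel's ray), 0 where there is no reading), "mtx" (3x3 intrinsics, pixels), "cam_to_world" (4x4, takes a point from camera to world coordinates). Camera axes: x right, y down, z forward; pixel columns grow to the right and rows downward; lengths in mm; the calibration is good to about 2 mm. A picture is of the moment at which its call begins.
- workorder.sign_off(): hands the job in; it is judged then, once.
The state is a dict: "clock": time; "joints": joint angles; "qd": joint speeds; "effort": joint torques, N m; "eef_pos": TCP position; "eef_rot": TCP orientation; "wrist_force": force on the tool from outside, world axes, zero at the start; "moment": the same for the moment, N m; "finger_gap": finger opening in mm; "finger_force": force on a finger pad.
Only numpy, scipy, OpenCV 4.12 (cv2) and the standard library are available. Lean on these libraries where they do the work, as an engineer would, in place of code of your own. Each camera call takes 0.05 s, during which the arm holds its last target. There are 200 camera calls.

## Working session

There is one attempt and no reset: what is moved stays moved. The work goes in short steps, Python scripts to look and compute and a tool call to move; the robot and the scene stay as the last step left them, time stands still between calls to the robot, and variables do not carry over. Pictures are saved under pics/ and viewed, at most 10 in all, crops included, and the job is handed in when it is done.

Besides the shell and the picture viewer there is one more tool, called after ">>>" as name([rows], argument=value, ...), one row to a line, values as JSON. step_arm: Moves the arm, as the interface text tells. Its arguments: {"type":"object","properties":{"increments":{"type":"array","items":{"type":"array","items":{"type":"array","items":{"type":"number"}}}},"newtons":{"type":"number"}},"required":["increments"]}

```bash
ls; mkdir -p pics
python3 - <<'E'
from cell import manip, optics
import cv2,numpy as np
print(manip.read_state())
for n in ("scene","side"):
    c=optics.camera(n); cv2.imwrite(f"pics/{n}0.png",c["frame"][:,:,::-1]); np.savez(f"{n}0.npz",**c)
    print(n,c["mtx"].round(1).tolist(),c["cam_to_world"].round(3).tolist())
E
```

```text
pics
{'clock': 0.0, 'joints': array([ 1.22938190e+00,  3.00448584e-01,  1.52161725e+00,  1.07780629e-05,
        1.32071709e+00, -6.66063523e-02]), 'qd': array([-0.00054639, -0.00026299,  0.00111867,  0.00062795, -0.00182921,
        0.00132838]), 'effort': array([ 1.75402347e-04, -5.31805980e+01, -3.52741742e+01,  7.08656665e-02,
        2.43156654e-02, -8.48832906e-05]), 'eef_pos': array([149.23924789, 529.31752389, 404.08324854]), 'eef_rot': array([-3.14040571e+00, -8.96375838e-05,  2.86678185e+00]), 'wrist_force': array([-0.18201148,  0.41715006,  0.06158269]), 'moment': array([-0.05756931, -0.02108151,  0.01502356]), 'finger_force': 0.0, 'finger_gap': 93.84235298781823}
scene [[379.0, 0.0, 324.4], [0.0, 379.0, 199.4], [0.0, 0.0, 1.0]] [[-0.833, 0.483, -0.27, 751.96], [0.553, 0.722, -0.415, 426.073], [-0.006, -0.495, -0.869, 806.459], [0.0, 0.0, 0.0, 1.0]]
side [[379.0, 0.0, 320.6], [0.0, 379.0, 200.3], [0.0, 0.0, 1.0]] [[0.941, -0.27, 0.205, 349.601], [-0.339, -0.73, 0.594, -509.262], [-0.011, -0.628, -0.778, 783.7], [0.0, 0.0, 0.0, 1.0]]
```

View pics/scene0.png

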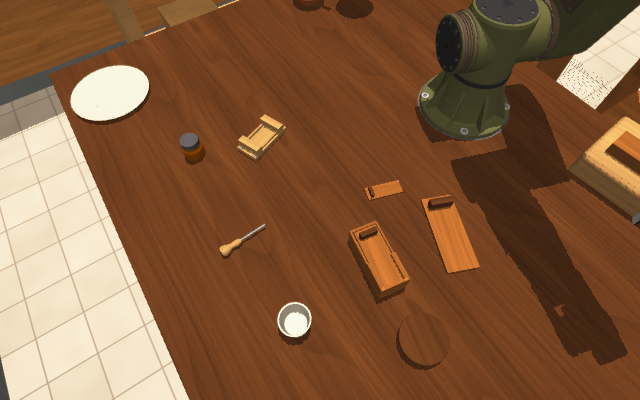

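View pics/side0.png

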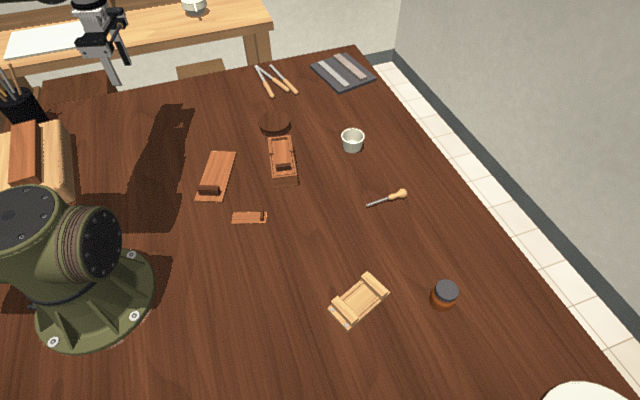

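Scene view: the box with its lid is at (379,258) with the pull at (368,231). Holder (262,137), jar (192,147), cup (294,320), graver (243,240), stand (424,340). 
Things that could be taken for the lid: small loose lid (384,190), large loose lid (450,233), middle-sized lid in the box (379,258). I choose the one in the box. In the side view its pull is at about (285,168).

```bash
cat > h.py <<'E'
import numpy as np, cv2
from cell import manip, optics
from scipy.spatial.transform import Rotation as R
def ray(c,uv):
    K=c["mtx"];T=c["cam_to_world"]
    d=np.array([(uv[0]-K[0,2])/K[0,0],(uv[1]-K[1,2])/K[1,1],1.0])
    return T[:3,3],T[:3,:3]@d
def plane(c,uv,z):
    o,d=ray(c,uv); return o+d*(z-o[2])/d[2]
def two(c1,u1,c2,u2):
    o1,d1=ray(c1,u1);o2,d2=ray(c2,u2)
    s=np.linalg.lstsq(np.c_[d1,-d2],o2-o1,rcond=None)[0]
    p,q=o1+d1*s[0],o2+d2*s[1]; return (p+q)/2,np.linalg.norm(p-q)
def snap(n,name):
    c=optics.camera(n); np.savez(name+".npz",**c); cv2.imwrite(f"pics/{name}.png",c["frame"][:,:,::-1]); return c
def load(n): return dict(np.load(n+".npz"))
def tcp():
    s=manip.read_state(); return s["eef_pos"],R.from_euler("xyz",s["eef_rot"]),s
E
python3 - <<'E'
from h import *
a=load("scene0");b=load("side0")
for n,u,v in [("pull",(368,231),(283,167)),("holder",(262,137),(360,300)),("jar",(189,139),(446,290)),("cup",(294,312),(352,136))]:
    print(n,two(a,u,b,v)[0].round(),two(a,u,b,v)[1].round(1))
for n,u,z in [("boxlipend",(365,226),45),("boxfar",(393,290),50),("stand",(424,340),28),("graver",(243,240),10),("biglid",(450,233),6),("smalllid",(384,190),6)]:
    print(n,plane(a,u,z).round())
c=snap("wrist","w0"); p,r,_=tcp()
T=np.eye(4);T[:3,:3]=r.as_matrix();T[:3,3]=p
print((np.linalg.inv(T)@c["cam_to_world"]).round(3).tolist(), c["mtx"].tolist())
f=cv2.resize(a["frame"][200:310,310:500],None,fx=4,fy=4,interpolation=cv2.INTER_CUBIC)
cv2.imwrite("pics/crop.png",f[:,:,::-1])
E
```

```text
pull [485. 186.  57.] 1.1
holder [ 538. -208.    9.] 2.9
jar [ 704. -268.   55.] 1.3
cup [708. 243.  49.] 0.5
boxlipend [478. 169.  45.]
boxfar [518. 317.  50.]
stand [523. 425.  28.]
graver [718.  31.  10.]
biglid [312. 279.   6.]
smalllid [367. 103.   6.]
[[-0.0, -0.97, -0.244, 71.194], [1.0, -0.0, 0.001, -0.281], [-0.001, -0.244, 0.97, 19.74], [0.0, 0.0, 0.0, 1.0]] [[306.45027960839985, 0.0, 322.18141906264583], [0.0, 306.45027960839985, 198.16760355643538], [0.0, 0.0, 1.0]]
```

View pics/crop.png

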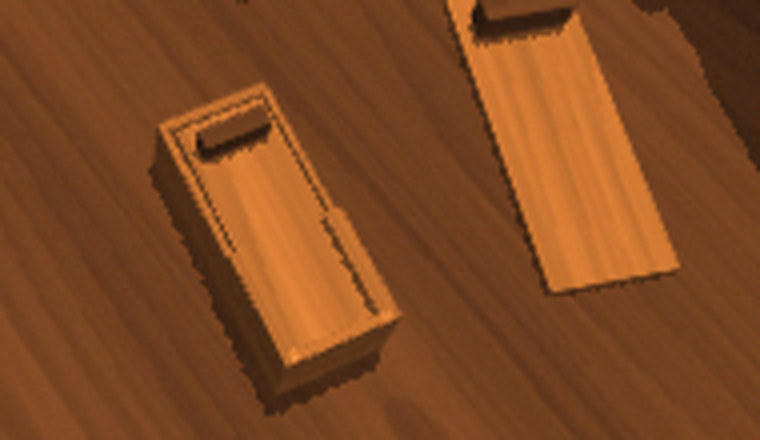

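The crop confirms it: the middle-sized lid lies in the box between lip and cheeks. Its dark pull is at about (368,231) in the scene image, at the lip end, which faces world -y. The large lid lies on the bench at right. I'll move the wrist camera above the box.

>>> step_arm([
  [[0,0,0,-0.95,-0.41,0.1,-1],[0,0,0,-0.95,-0.41,0.1,-1],[0,0,0,-0.95,-0.41,0.1,-1],[0,0,0,-0.95,-0.41,0.1,-1],[0,0,0,-0.95,-0.41,0.1,-1]],
])

```text
clock: 0.65
eef_pos: [310.9, 397.6, 384.4]
eef_rot: [-3.141, -0.0, 2.867]
wrist_force: [0.9, 1.0, -0.7]
finger_gap: 93.7
finger_force: 0.0
```

>>> step_arm([
  [[0,0,0,-0.95,-0.41,0.1,-1],[0,0,0,-0.95,-0.41,0.1,-1],[0,0,0,-0.95,-0.41,0.1,-1],[0,0,0,0,0,0,-1],[0,0,0,0,0,0,-1]],
])

```text
clock: 1.15
eef_pos: [406.5, 320.2, 372.4]
eef_rot: [-3.141, -0.001, 2.865]
wrist_force: [-0.0, 1.3, -0.7]
finger_gap: 93.7
finger_force: 0.0
```

Run:
```python
from h import *
snap("wrist","w1"); p,r,s=tcp(); print(p.round(1),s["eef_rot"].round(4),s["clock"])
```

```text
[405.9 320.8 372.6] [-3.1414e+00 -4.0000e-04  2.8665e+00] 1.2
```

>>> step_arm([
  [[0,0,0,-0.95,-0.41,0,-1],[0,0,0,-0.95,-0.41,0,-1],[0,0,0,-0.7,-0.41,0,-1],[0,0,0,0,0,0,-1],[0,0,0,0,0,0,-1]],
])

```text
clock: 1.7
eef_pos: [492.4, 245.8, 372.6]
eef_rot: [-3.142, -0.0, 2.867]
wrist_force: [0.7, 0.1, -0.4]
finger_gap: 93.8
finger_force: 0.0
```

Run:
```python
from h import *
snap("wrist","w2"); p,r,s=tcp(); print(p.round(1),s["eef_rot"].round(4),s["clock"])
a=cv2.imread("pics/w1.png");b=cv2.imread("pics/w2.png")
cv2.imwrite("pics/w12.png",cv2.resize(np.vstack([a,b]),None,fx=.75,fy=.75))
```

```text
[492.1 246.1 372.7] [ 3.1415e+00 -3.0000e-04  2.8680e+00] 1.75
```

View pics/w12.png

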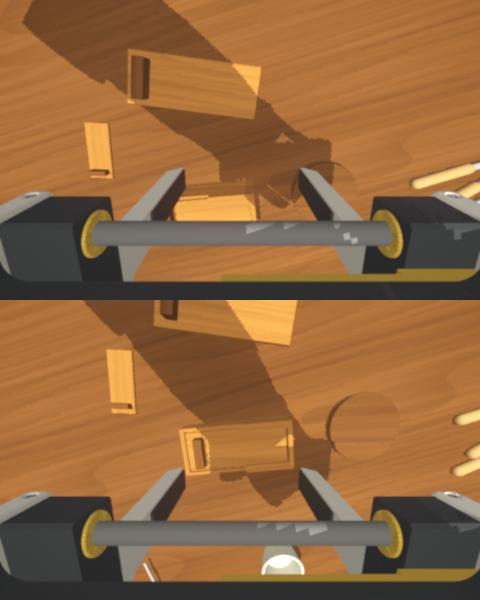

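Top (w1): only the edge of the box is visible, between the fingers. Bottom (w2): the box is at full-resolution (315,195) with its pull at (265,205). I'll take a second view of the box from a shifted place.

>>> step_arm([
  [[0,0,0,-0.5,-0.9,0.8,-1],[0,0,0,-0.5,-0.9,0.8,-1],[0,0,0,0,0,0,-1],[0,0,0,0,0,0,-1]],
])

```text
clock: 2.15
eef_pos: [510.7, 169.0, 311.4]
eef_rot: [-3.142, -0.001, 2.867]
wrist_force: [0.5, 0.5, -0.3]
finger_gap: 94.3
finger_force: 0.0
```

Run:
```python
from h import *
snap("wrist","w3"); p,r,s=tcp(); print(p.round(1),s["eef_rot"].round(4),s["clock"])
a=cv2.imread("pics/w2.png")[155:245,225:405];b=cv2.imread("pics/w3.png")[100:235,200:500]
a=cv2.resize(a,None,fx=3.8,fy=3.8,interpolation=2);b=cv2.resize(b,None,fx=2.2,fy=2.2,interpolation=2)
w=max(a.shape[1],b.shape[1]);o=np.zeros((a.shape[0]+b.shape[0],w,3),np.uint8);o[:a.shape[0],:a.shape[1]]=a;o[a.shape[0]:,:b.shape[1]]=b
o=o[:600];print(a.shape,b.shape);cv2.imwrite("pics/w23.png",o)
```

```text
[510.8 169.5 312.1] [3.1409e+00 7.0000e-04 2.8679e+00] 2.2
(342, 684, 3) (297, 660, 3)
```

View pics/w23.png

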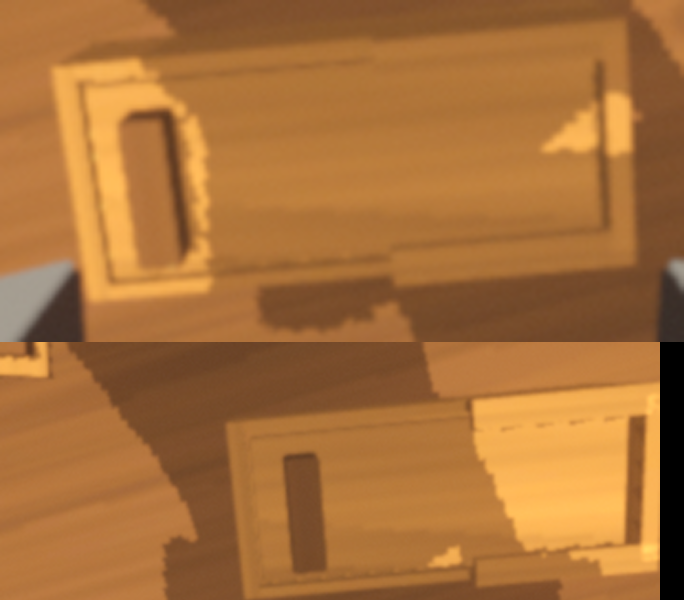

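Run:
```python
from h import *
a=load("w2");b=load("w3")
A=lambda x,y:((x+.5)/3.8+225-.5,(y+.5)/3.8+155-.5); B=lambda x,y:((x+.5)/2.2+200-.5,(y-342+.5)/2.2+100-.5)
P={"pTL":(A(122,116),B(285,455)),"pTR":(A(165,111),B(317,454)),"pBL":(A(137,265),B(293,572)),"pBR":(A(182,262),B(325,570)),
"lipTL":(A(53,67),B(228,423)),"lipBL":(A(90,300),B(245,598)),"lidTL":(A(80,84),B(249,440)),"railmouthB":(A(391,246),B(475,555)),"railmouthT":(A(372,40),B(471,400))}
q={}
for k,(u,v) in P.items():
    p,e=two(a,u,b,v); q[k]=p; print(k,p.round(1),round(e,1), plane(a,u,66)[:2].round(1), plane(b,v,66)[:2].round(1))
pc={c:[plane(d,P[k][i],66)[:2] for k in("pTL","pTR","pBL","pBR")] for i,(c,d) in enumerate((("a",a),("b",b)))}
for c in pc:
    x=np.array(pc[c]); m=x.mean(0); d=(x[0]+x[1]-x[2]-x[3])/2; print(c,m.round(1),np.linalg.norm(d).round(1),np.degrees(np.arctan2(d[1],d[0])).round(1))
for k in("lipTL","lipBL"): print(k,plane(a,P[k][0],47).round(1),plane(b,P[k][1],47).round(1))
f1,f2=plane(a,A(628,18),57),plane(a,A(635,262),57); print("far",f1.round(1),f2.round(1))
```

```text
pTL [464.5 187.7  60.9] 0.3 [464. 189.] [463.9 187.7]
pTR [467.  198.3  58.9] 0.5 [465.7 199.8] [466.5 198. ]
pBL [503.5 179.6  64.2] 1.0 [502.4 180.1] [503.5 179.6]
pBR [506.5 190.5  61.9] 1.0 [504.8 191.6] [505.8 190.5]
lipTL [449.1 171.1  48.4] 0.3 [447.5 176.5] [448.8 172.4]
lipBL [513.7 158.7  47.1] 0.2 [508.3 165.2] [508.1 160.9]
lidTL [456.1 176.5  48.1] 1.8 [453.4 181.6] [455.9 177.5]
railmouthB [518.5 244.2  55.2] 0.6 [515.4 245. ] [514.7 241.6]
railmouthT [464.3 254.3  53.4] 0.1 [462.6 254.7] [463.2 250.8]
a [484.2 190.2] 39.8 167.5
b [484.9 188.9] 40.2 168.9
lipTL [449.1 170.7  47. ] [449.3 171.1  47. ]
lipBL [513.8 158.6  47. ] [513.6 158.7  47. ]
far [476.  318.5  57. ] [540.3 306.   57. ]
```

Crop: the pull top face spans full-res (257..273,185..225) in w2. Box lip, cheeks and rails are visible, and the two views agree. Box centre ≈ (495,238.5), yaw ≈ 79.4°, pull ≈ (484.7,189.6).

>>> step_arm([
  [[0,0,0,0.765,0.31,0,0.15],[0,0,-0.113,0,0,0,0.15],[0,0,0,0,0,0.75,0.15],[0,0,0,0,0,0,0.15],[0,0,0,0,0,0,0.15]],
])

```text
clock: 2.7
eef_pos: [484.9, 189.4, 282.3]
eef_rot: [3.141, 0.0, 2.957]
wrist_force: [0.3, 0.1, 0.8]
finger_gap: 57.1
finger_force: 0.0
```

Run:
```python
from h import *
snap("wrist","w4"); p,r,s=tcp(); print(p.round(1),s["eef_rot"].round(4),s["clock"],s["finger_gap"])
c=load("scene0"); print("err to",np.array([484.7,189.6])-p[:2])
```

```text
[485.1 189.2 282.7] [3.1409e+00 1.3000e-03 2.9563e+00] 2.75 53.22954739988691
err to [-0.42920028  0.36432903]
```

>>> step_arm([
  [[0,0,0,0,0,0.3,0.15],[0,0,0,0,0,0.3,0.15],[0,0,0,0,0,0.2,0.15],[0,0,0,0,0,0,0.5],[0,0,0,0,0,0,0.5]],
], newtons=12)

```text
clock: 3.25
eef_pos: [485.1, 188.4, 249.0]
eef_rot: [-3.141, -0.001, 2.955]
wrist_force: [-0.2, -0.3, -0.4]
finger_gap: 27.4
finger_force: 0.0
```

>>> step_arm([
  [[0,0,0,0,0,0,1],[0,0,0,0,0,0,1],[0,0,0,0,0,0,1],[0,0,0,0,0,0,1],[0,0,0,0,0,0,1]],
])

```text
clock: 3.75
eef_pos: [485.1, 188.4, 249.4]
eef_rot: [-3.142, 0.0, 2.956]
wrist_force: [-0.1, 1.2, 1.1]
finger_gap: 11.7
finger_force: 12.0
```

>>> step_arm([
  [[0.0236,0,0,0,0.0975,-0.054,1],[0,0,0,0,0,0,1],[0.0236,0,0,0,0.0975,-0.054,1],[0,0,0,0,0,0,1],[0,0,0,0,0,0,1]],
])

```text
clock: 4.25
eef_pos: [486.5, 196.3, 253.5]
eef_rot: [-3.104, -0.0, 2.956]
wrist_force: [0.1, 0.3, -1.2]
finger_gap: 11.9
finger_force: 12.0
```

>>> step_arm([
  [[0.0236,0,0,0,0.0975,-0.054,1],[0,0,0,0,0,0,1],[0,0,0,0,0,0,1],[0,0,0,0,0,0,1]],
])

```text
clock: 4.65
eef_pos: [487.2, 200.0, 255.5]
eef_rot: [-3.086, -0.0, 2.956]
wrist_force: [-0.7, 0.2, 0.5]
finger_gap: 12.1
finger_force: 12.0
```

Run:
```python
from h import *
c=snap("scene","s5"); p,r,s=tcp(); print(p.round(1),s["eef_rot"].round(4),s["clock"],s["wrist_force"],s["moment"])
d=snap("side","d5")
a=cv2.resize(c["frame"][170:310,300:480],None,fx=3.3,fy=2*1.65,interpolation=2);b=cv2.resize(d["frame"][100:200,220:360],None,fx=4.24,fy=3.0*1.0,interpolation=2)
a=cv2.resize(c["frame"][190:300,320:440],(390,357),interpolation=2);b=cv2.resize(d["frame"][110:220,225:345],(390,357),interpolation=2)
cv2.imwrite("pics/v5.png",np.hstack([a,b])[:,:,::-1])
```

```text
[487.2 200.  255.5] [-3.0860e+00 -1.0000e-04  2.9555e+00] 4.7 [-0.12365756 -0.73941145 -0.18196886] [ 0.11454669 -0.01296824 -0.02939231]
```

View pics/v5.png

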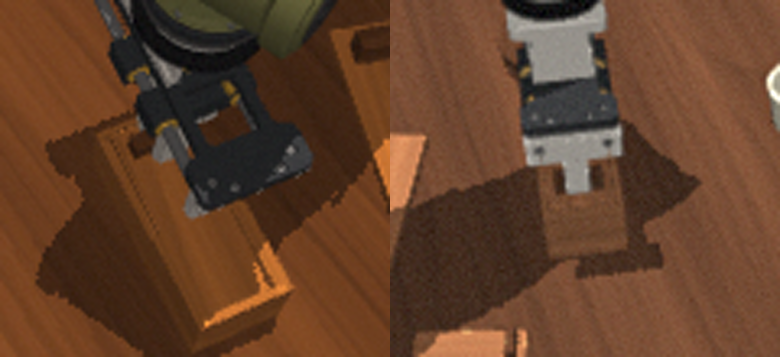

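The views show the gripper on the pull with the lid inside the box. The pull end is tilted 3.2° (about 7.5 mm up) and contact forces are near zero. I'll draw it out along the grooves.

>>> step_arm([
  [[0,0,0,0,-0.1,0.0055,1],[0,0,0,0,-0.2,0.011,1],[0,0,0,0,-0.2,0.011,1],[0,0,0,0,0,0,1],[0,0,0,0,0,0,1]],
])

```text
clock: 5.25
eef_pos: [483.6, 180.0, 255.7]
eef_rot: [-3.086, 0.0, 2.955]
wrist_force: [0.6, 0.8, -0.5]
finger_gap: 12.0
finger_force: 12.0
```

>>> step_arm([
  [[0,0,0,0,-0.2,-0.005,1],[0,0,0,0,-0.2,-0.005,1],[0,0,0,0,-0.2,-0.001,1],[0,0,0,0,-0.2,-0.001,1],[0,0,0,0,0,0,1]],
])

```text
clock: 5.75
eef_pos: [477.5, 148.0, 257.9]
eef_rot: [-3.086, 0.0, 2.955]
wrist_force: [-0.2, 0.2, -1.2]
finger_gap: 12.2
finger_force: 12.0
```

>>> step_arm([
  [[0,0,0,0,-0.2,-0.001,1],[0,0,0,0,-0.2,-0.001,1],[0,0,0,0,-0.2,0,1],[0,0,0,0,0,0,1],[0,0,0,0,0,0,1]],
])

```text
clock: 6.25
eef_pos: [473.3, 125.2, 259.3]
eef_rot: [-3.086, 0.0, 2.955]
wrist_force: [-0.3, 0.4, -0.3]
finger_gap: 11.6
finger_force: 12.0
```

>>> step_arm([
  [[0,0,0,0,0,-0.4,1],[0,0,0,0,0,-0.6,1],[-0.0707,0,0,0,0,0,1],[0,0,0,-0.1,-0.7,0,1],[0,0,0,-0.1,-0.8,0,1]],
])

```text
clock: 6.75
eef_pos: [470.3, 67.2, 299.3]
eef_rot: [3.141, 0.0, 2.958]
wrist_force: [0.3, 0.4, -0.9]
finger_gap: 11.7
finger_force: 12.0
```

>>> step_arm([
  [[0,0,0,-0.1,-0.9,0,1],[0,0,0,0,-0.9,0,1],[0,0,0,0,-0.7,0,1],[0,0,0,0,0,0,1],[0,0,0,0,0,0,1]],
])

```text
clock: 7.25
eef_pos: [455.9, -31.9, 299.3]
eef_rot: [3.142, 0.0, 2.954]
wrist_force: [-0.3, -0.1, -0.3]
finger_gap: 11.9
finger_force: 12.0
```

Run:
```python
from h import *
c=snap("scene","s6"); d=snap("side","d6"); w=snap("wrist","w6"); p,r,s=tcp(); print(p.round(1),s["eef_rot"].round(4),s["clock"])
a=c["frame"][100:300,180:480];b=d["frame"][100:350,190:490]
a=cv2.resize(a,(390,260));b=cv2.resize(b,(390,325));w=cv2.resize(w["frame"],(400,250))
o=np.zeros((590,790,3),np.uint8);o[:260,:390]=a;o[:325,395:785]=b;o[335:585,:400]=w
cv2.imwrite("pics/v6.png",o[:,:,::-1])
```

```text
[456.  -31.1 299.2] [ 3.1416e+00 -1.0000e-04  2.9566e+00] 7.4
```

View pics/v6.png

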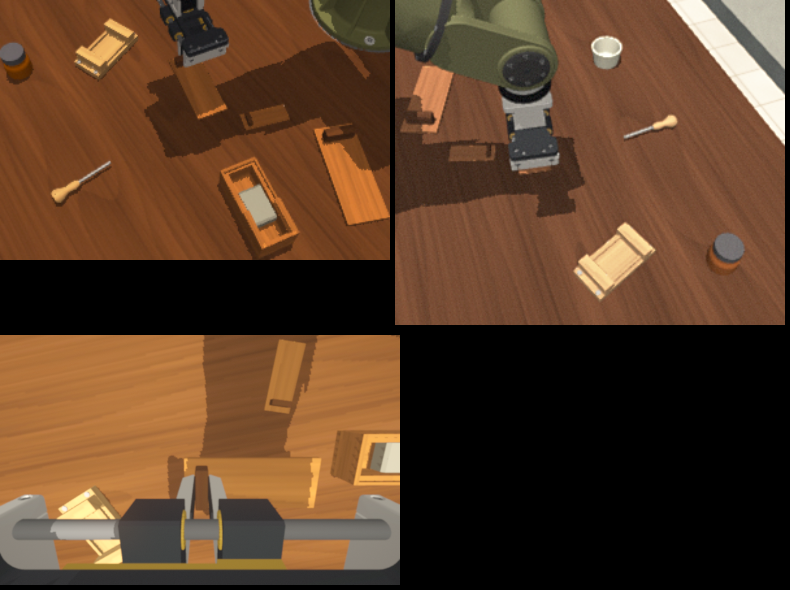

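Lid held level (wrist picture, pull at (203,490)). Stone visible in the open box. Small lid is clear of the placing spot. Lowering.

>>> step_arm([
  [[0,0,0,0,0,0.9,1],[0,0,0,0,0,0.8,1],[0,0,0,0,0,0.4,1],[0,0,0,0,0,0.1,1],[0,0,0,0,0,0,1]],
])

```text
clock: 7.9
eef_pos: [456.0, -31.3, 211.1]
eef_rot: [-3.142, -0.001, 2.956]
wrist_force: [0.2, -0.5, -0.8]
finger_gap: 12.1
finger_force: 12.0
```

>>> step_arm([
  [[0,0,0,0,0,0.04,1],[0,0,0,0,0,0.02,1],[0,0,0,0,0,0,1],[0,0,0,0,0,0,1],[0,0,0,0,0,0,1]],
])

```text
clock: 8.4
eef_pos: [455.9, -31.9, 209.0]
eef_rot: [-3.142, 0.0, 2.956]
wrist_force: [0.2, 0.2, -0.6]
finger_gap: 11.7
finger_force: 12.0
```

>>> step_arm([
  [[0,0,0,0,0,0.03,1],[0,0,0,0,0,0.01,1],[0,0,0,0,0,0,1],[0,0,0,0,0,0,1]],
])

```text
clock: 8.8
eef_pos: [455.9, -31.9, 207.4]
eef_rot: [-3.142, 0.0, 2.955]
wrist_force: [-2.6, 0.2, 6.3]
finger_gap: 11.9
finger_force: 12.0
```

>>> step_arm([
  [[0,0,0,0,0,0.015,1],[0,0,0,0,0,0,1],[0,0,0,0,0,0,1]],
])

```text
clock: 9.1
eef_pos: [456.0, -31.9, 207.2]
eef_rot: [-3.141, 0.001, 2.956]
wrist_force: [-4.3, 0.3, 11.5]
finger_gap: 11.6
finger_force: 12.0
```

>>> step_arm([
  [[0,0,0,0,0,-0.01,0.6],[0,0,0,0,0,0,0.5],[0,0,0,0,0,0,0.5],[0,0,0,0,0,-0.5,0.4],[0,0,0,0,0,-0.9,-1]],
])

```text
clock: 9.6
eef_pos: [455.3, -31.8, 261.9]
eef_rot: [-3.141, -0.005, 2.955]
wrist_force: [-0.5, -0.4, 0.1]
finger_gap: 33.2
finger_force: 0.0
```

>>> step_arm([
  [[0,0,0,0,0,-1,-1],[0,0,0,-0.7,-0.75,-0.5,-1],[0,0,0,-0.75,-0.75,-0.4,-1],[0,0,0,-0.75,-0.75,0,-1],[0,0,0,-0.75,-0.75,0,-1]],
])

```text
clock: 10.1
eef_pos: [550.3, -173.1, 339.4]
eef_rot: [-3.141, 0.001, 2.956]
wrist_force: [-0.0, 0.2, 0.8]
finger_gap: 73.0
finger_force: 0.0
```

>>> step_arm([
  [[0,0,0,-0.3,-0.75,0,-1],[0,0,0,0,0,0,-1],[0,0,0,0,0,0,-1]],
])

```text
clock: 10.4
eef_pos: [555.7, -203.6, 338.3]
eef_rot: [3.141, -0.001, 2.955]
wrist_force: [-0.0, 1.1, 0.2]
finger_gap: 93.4
finger_force: 0.0
```

Run:
```python
from h import *
w=snap("wrist","w7"); p,r,s=tcp(); print(p.round(1),s["eef_rot"].round(4),s["clock"])
```

```text
[ 555.7 -202.9  338.6] [ 3.1413e+00 -8.0000e-04  2.9554e+00] 10.45
```

>>> step_arm([
  [[0,0,0,-0.2,0.9,0,-1],[0,0,0,-0.2,0.6,0,-1],[0,0,0,0,0,0,-1],[0,0,0,0,0,0,-1]],
])

```text
clock: 10.85
eef_pos: [582.5, -146.4, 339.1]
eef_rot: [-3.141, -0.0, 2.957]
wrist_force: [0.3, 0.1, 0.4]
finger_gap: 93.9
finger_force: 0.0
```

Run:
```python
from h import *
w=snap("wrist","w8"); p,r,s=tcp(); print(p.round(1),s["eef_rot"].round(4),s["clock"])
a=load("w7")["frame"];b=w["frame"]
A=cv2.resize(a[60:300,140:540],(500,300),interpolation=2);B=cv2.resize(b[60:300,60:460],(500,300),interpolation=2)
cv2.imwrite("pics/v7.png",np.vstack([A,B])[:,:,::-1])
```

```text
[ 582.4 -147.1  339.1] [-3.1414 -0.      2.9564] 10.9
```

View pics/v7.png

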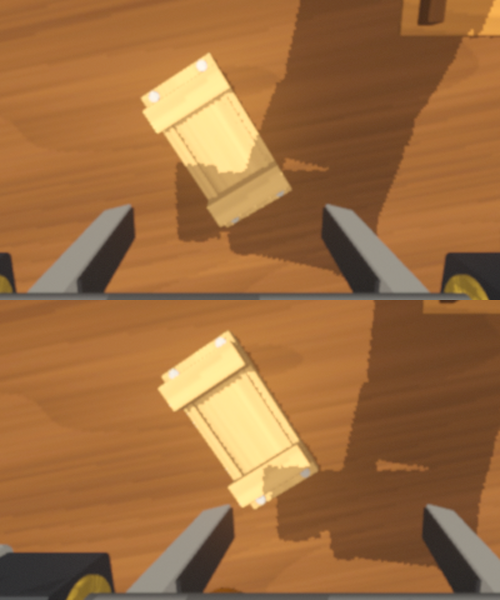

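Both views show the holder clearly, around full-res (308,175) in w7 and (250,170) in w8. The two cleats run across its ends. I'll fit its cleats and outline from both views.

```bash
cat > hold.py <<'E'
from h import *
def pts(c):
    v,u=np.mgrid[:400,:640]; K=c["mtx"];z=c["range_z"];T=c["cam_to_world"]
    P=np.stack([(u-K[0,2])/K[0,0]*z,(v-K[1,2])/K[1,1]*z,z],-1)
    return P@T[:3,:3].T+T[:3,3]
def ang(r):
    b=cv2.boxPoints(r); e=max((b[1]-b[0],b[2]-b[1]),key=np.linalg.norm); return np.degrees(np.arctan2(e[1],e[0]))%180
if __name__=="__main__":
  for n in("w7","w8"):
    c=load(n);P=pts(c); near=(np.hypot(P[...,0]-540,P[...,1]+205)<95)&(c["range_z"]>0)
    print(n,np.histogram(P[...,2][near],bins=np.arange(-4,48,4)))
    m=(near&(P[...,2]>27)&(P[...,2]<42)).astype(np.uint8)
    k,l,st,_=cv2.connectedComponentsWithStats(m)
    cs=[]
    for i in range(1,k):
        if st[i,4]>150:
            q=P[l==i]; r=cv2.minAreaRect(q[:,:2].astype(np.float32)); cs.append(np.array(r[0])); print(" cleat",np.round(r[0],1),np.round(r[1],1),ang(r).round(1),"z",np.median(q[:,2]).round(1),st[i,:4])
    if len(cs)==2: d=cs[1]-cs[0]; print(" mid",((cs[0]+cs[1])/2).round(1),np.linalg.norm(d).round(1),np.degrees(np.arctan2(d[1],d[0])).round(1))
    # colour outline
    hsv=cv2.cvtColor(c["frame"],cv2.COLOR_RGB2HSV); print(" hsv at holder",[hsv[y,x].tolist() for x,y in((300,160),(250,150),(235,115))], "bench",hsv[150,420].tolist())
    b=(near&(P[...,2]>8)).astype(np.uint8); cn=max(cv2.findContours(b,0,1)[0],key=cv2.contourArea)
    q=P[cn[:,0,1],cn[:,0,0]]; q=q[np.abs(q[:,2]-14)<30]; r=cv2.minAreaRect(q[:,:2].astype(np.float32)); print(" outline",np.round(r[0],1),np.round(r[1],1),ang(r).round(1))
    t=near&(abs(P[...,2]-14)<2); print(" board z",np.median(P[...,2][t]).round(1))
E
python3 hold.py
```

```text
w7 (array([ 4763, 12462,     5,     6,  4359,   636,   159,    68,    63,
        2823,    32,     0]), array([-4,  0,  4,  8, 12, 16, 20, 24, 28, 32, 36, 40, 44]))
 cleat [ 495.8 -223.3] [20. 64.] 111.1 z 34.3 [255 112  69  55]
 cleat [ 577.5 -191.4] [20.6 63.6] 110.7 z 34.3 [306 192  66  50]
 mid [ 536.6 -207.4] 87.7 21.3
 hsv at holder [[23, 102, 255], [14, 166, 187], [14, 166, 183]] bench [13, 167, 116]
 outline [0. 0.] [0. 0.] 0.0
 board z 14.4
w8 (array([ 5505, 11592,    73,    76,  4509,   731,   188,    92,   101,
        2938,    16,     0]), array([-4,  0,  4,  8, 12, 16, 20, 24, 28, 32, 36, 40, 44]))
 cleat [ 495.8 -223.1] [20.2 64.1] 111.2 z 34.2 [187  93  71  56]
 cleat [ 577.7 -191.3] [20.3 64.1] 111.2 z 34.3 [243 175  66  51]
 mid [ 536.8 -207.2] 87.9 21.2
 hsv at holder [[14, 170, 180], [23, 103, 255], [25, 97, 255]] bench [13, 165, 113]
 outline [0. 0.] [0. 0.] 0.0
 board z 14.3
```

>>> step_arm([
  [[0,0,0,0.3,0.92,0,-1],[0,0,0,0.3,0.92,0,-1],[0,0,0,0.3,0.92,0,-1],[0,0,0,0.3,0.92,0,-1],[0,0,0,0.3,0.92,0,-1]],
])

```text
clock: 11.4
eef_pos: [557.1, 45.3, 339.2]
eef_rot: [-3.141, 0.0, 2.955]
wrist_force: [0.4, 0.4, 0.0]
finger_gap: 94.2
finger_force: 0.0
```

>>> step_arm([
  [[0,0,0,0.3,0.92,0,-1],[0,0,0,0.3,0.92,0,-1],[0,0,0,0.3,0.92,0,-1],[0,0,0,0.3,0.92,0,-1],[0,0,0,0.3,0.92,0,-1]],
])

```text
clock: 11.9
eef_pos: [532.4, 237.2, 339.2]
eef_rot: [-3.141, 0.0, 2.955]
wrist_force: [-0.2, 0.4, 0.1]
finger_gap: 93.9
finger_force: 0.0
```

>>> step_arm([
  [[0,0,0,0,0,0.2,-1],[0,0,0,0,0,0,-1],[0,0,0,0,0,0,-1]],
])

```text
clock: 12.2
eef_pos: [533.0, 235.3, 330.9]
eef_rot: [-3.141, -0.0, 2.954]
wrist_force: [0.0, -0.8, 0.2]
finger_gap: 94.1
finger_force: 0.0
```

```bash
cat > stone.py <<'E'
from hold import *
def stone(n,c0,rad,zlo,zhi):
    c=load(n);P=pts(c); hsv=cv2.cvtColor(c["frame"],cv2.COLOR_RGB2HSV)
    m=(np.hypot(P[...,0]-c0[0],P[...,1]-c0[1])<rad)&(P[...,2]>zlo)&(P[...,2]<zhi)&(hsv[...,1]<90)
    m=cv2.morphologyEx(m.astype(np.uint8),cv2.MORPH_OPEN,np.ones((3,3)))
    k,l,st,_=cv2.connectedComponentsWithStats(m); i=1+np.argmax(st[1:,4]); q=P[l==i]
    r=cv2.minAreaRect(q[:,:2].astype(np.float32)); print(n,"stone",np.round(r[0],1),np.round(r[1],1),ang(r).round(1),"z",np.percentile(q[:,2],[5,50,95]).round(1),st[i])
E
python3 - <<'E'
from stone import *
w=snap("wrist","w9"); p,r,s=tcp(); print(p.round(1),s["eef_rot"].round(4),s["clock"])
stone("w9",(495,238.5),55,30,42)
c=w;P=pts(c);m=(np.hypot(P[...,0]-495,P[...,1]-238)<100)
for lo,hi in((44.5,50),(54,60)):
    q=P[m&(P[...,2]>lo)&(P[...,2]<hi)];r=cv2.minAreaRect(q[:,:2].astype(np.float32));print(lo,np.round(r[0],1),np.round(r[1],1),ang(r),np.median(q[:,2]))
q=P[m&(P[...,2]>44)&(P[...,2]<60)];r=cv2.minAreaRect(q[:,:2].astype(np.float32));print(np.round(r[0],1),np.round(r[1],1),ang(r))
cv2.imwrite("pics/v9.png",cv2.resize(w["frame"][80:260,180:480],None,fx=2.6,fy=2.6,interpolation=2)[:,:,::-1])
E
```

```text
[533.1 235.2 331.1] [-3.1414  0.      2.9539] 12.25
w9 stone [495.1 239.1] [63.5 39.8] 79.3 z [34.8 36.3 37.5] [ 283  137   71   45 3121]
44.5 [494.7 235.4] [144.7  66.1] 79.66989 47.22188984533122
54 [503.1 280.5] [64.6 66. ] 169.61731 56.945828822365854
[495.3 238.2] [150.5  66.2] 79.58665
```

>>> step_arm([
  [[0,0,0,0.95,-0.08,0.3,-0.83],[0,0,0,0,0,0.8,-0.83],[0,0,0,0,0,0.3,-0.83],[0,0,0,0,0,0,-0.83],[0,0,0,0,0,0,-0.83]],
], newtons=10)

```text
clock: 12.75
eef_pos: [495.6, 240.0, 275.8]
eef_rot: [3.141, 0.001, 2.955]
wrist_force: [-1.3, 0.5, 0.4]
finger_gap: 86.6
finger_force: 0.0
```

Run:
```python
from h import *
p,r,s=tcp(); d=np.array([495.1,239.1,212])-p; print(p,s["finger_gap"],(r.inv().apply(d)/40).round(4))
```

```text
[495.63947793 240.04320697 275.83106186] 86.55357602130084 [ 0.01   -0.0262  1.5958]
```

>>> step_arm([
  [[0,0,0,0.01,-0.025,0.4,-0.83],[0,0,0,0,0,0.4,-0.83],[0,0,0,0,0,0.4,-0.83],[0,0,0,0,0,0.3,-0.83],[0,0,0,0,0,0.1,-0.83]],
])

```text
clock: 13.25
eef_pos: [494.6, 239.3, 210.6]
eef_rot: [-3.141, -0.0, 2.955]
wrist_force: [1.0, -0.3, 0.7]
finger_gap: 86.5
finger_force: 0.0
```

>>> step_arm([
  [[0,0,0,0,0,0,-0.6],[0,0,0,0,0,0,-0.45],[0,0,0,0,0,0,-0.3],[0,0,0,0,0,0,-0.2],[0,0,0,0,0,0,0]],
])

```text
clock: 13.75
eef_pos: [494.5, 239.6, 211.7]
eef_rot: [3.141, 0.001, 2.956]
wrist_force: [-1.8, -1.3, 6.2]
finger_gap: 64.1
finger_force: 10.0
```

>>> step_arm([
  [[0,0,0,0,0,0,0],[0,0,0,0,0,-0.05,0],[0,0,0,0,0,-0.2,0],[0,0,0,0,0,-0.4,0],[0,0,0,0,0,-0.5,0]],
])

```text
clock: 14.25
eef_pos: [494.1, 239.4, 257.3]
eef_rot: [-3.141, -0.001, 2.956]
wrist_force: [0.4, 0.1, -1.1]
finger_gap: 63.8
finger_force: 10.0
```

>>> step_arm([
  [[0,0,0,0,0,-0.5,0],[0,0,0,0,0,-0.5,0],[0,0,0,0,0,-0.1,0],[0,0,0,0,0,0,0],[0,0,0,0,0,0,0]],
])

```text
clock: 14.75
eef_pos: [494.1, 239.4, 300.0]
eef_rot: [-3.141, -0.001, 2.956]
wrist_force: [0.3, -0.3, -2.2]
finger_gap: 64.4
finger_force: 10.0
```

>>> step_arm([
  [[0,0,0,-0.6,-0.72,0,0],[0,0,0,-0.6,-0.72,0,0],[0,0,0,-0.6,-0.72,0,0],[0,0,0,-0.6,-0.72,0,0],[0,0,0,-0.6,-0.72,0,0]],
])

```text
clock: 15.25
eef_pos: [586.0, 74.4, 299.7]
eef_rot: [-3.141, -0.002, 2.956]
wrist_force: [-0.4, 0.1, -1.1]
finger_gap: 64.4
finger_force: 10.0
```

>>> step_arm([
  [[0,0,0.18,0,0,0,0],[0,0,0.18,0,0,0,0],[0,0,0.18,0,0,0,0],[0,0,0.18,0,0,0,0],[0,0,0.18,0,0,0,0]],
])

```text
clock: 15.75
eef_pos: [585.5, 75.7, 299.6]
eef_rot: [-3.14, -0.001, 2.243]
wrist_force: [0.4, -0.5, -2.0]
finger_gap: 63.8
finger_force: 10.0
```

>>> step_arm([
  [[0,0,0.18,0,0,0,0],[0,0,0.18,0,0,0,0],[0,0,0.035,0,0,0.4,0],[0,0,0,0,0,0.6,0],[0,0,0,0,0,0,0]],
])

```text
clock: 16.25
eef_pos: [584.8, 75.7, 257.1]
eef_rot: [-3.135, -0.002, 1.938]
wrist_force: [-0.5, 0.1, -1.2]
finger_gap: 64.2
finger_force: 10.0
```

>>> step_arm([
  [[0,0,0,0,0,0.6,0],[0,0,0,0,0,0.5,0],[0,0,0,0,0,0.25,0],[0,0,0,0,0,0.1,0],[0,0,0,0,0,0,0]],
])

```text
clock: 16.75
eef_pos: [585.7, 75.8, 203.2]
eef_rot: [-3.141, 0.0, 1.938]
wrist_force: [0.0, -0.5, -1.0]
finger_gap: 63.9
finger_force: 10.0
```

Working back from my grasp height, the fingertips reach about 1 mm below the stone's underside. Setting it on the bare bench would therefore end in a small drop. The laid lid is 54 wide, narrower than the 64 stone, so the tips can hang beside it. I'll set the stone down gently across the lid to change grip.

>>> step_arm([
  [[0,0,0,0,0,-0.7,0],[0,0,0,0,0,-0.8,0],[0,0,0,0.04,-0.8,0,0],[0,0,0,0.04,-0.8,0,0],[0,0,0,0.04,-0.8,0,0]],
])

```text
clock: 17.25
eef_pos: [493.2, 45.5, 264.2]
eef_rot: [3.14, 0.001, 1.939]
wrist_force: [0.5, -1.1, -0.6]
finger_gap: 64.1
finger_force: 10.0
```

>>> step_arm([
  [[0,0,0,0.02,-0.67,0,0],[0,0,0.175,0,0,0,0],[0,0,0.175,0,0,0,0],[0,0,0.175,0,0,0,0],[0,0,0.175,0,0,0,0]],
])

```text
clock: 17.75
eef_pos: [469.1, 36.9, 264.3]
eef_rot: [3.14, -0.0, 1.383]
wrist_force: [0.0, 0.7, -1.0]
finger_gap: 63.7
finger_force: 10.0
```

>>> step_arm([
  [[0,0,0,0,0,0,0],[0,0,0,0,0,0,0]],
])

```text
clock: 17.95
eef_pos: [469.1, 36.9, 263.7]
eef_rot: [3.14, -0.0, 1.393]
wrist_force: [-0.2, 0.4, -1.3]
finger_gap: 64.0
finger_force: 10.0
```

Run:
```python
from stone import *
w=snap("wrist","w10"); p,r,s=tcp(); print(p.round(1),s["eef_rot"].round(4),s["clock"],s["finger_gap"])
c=w;P=pts(c);hsv=cv2.cvtColor(c["frame"],cv2.COLOR_RGB2HSV)
m=(np.hypot(P[...,0]-465,P[...,1]-17)<95)&(abs(P[...,2]-6)<2.5)&(c["range_z"]>0)
k,l,st,_=cv2.connectedComponentsWithStats(m.astype(np.uint8))
for i in range(1,k):
    if st[i,4]>200:
        q=P[l==i];rr=cv2.minAreaRect(q[:,:2].astype(np.float32));print("lidface",np.round(rr[0],1),np.round(rr[1],1),ang(rr).round(1),np.median(q[:,2]),st[i])
a=optics.camera("scene");print((a["frame"].shape))
np.savez("s10.npz",**a)
o=np.zeros((500,640,3),np.uint8);o=np.vstack([w["frame"],cv2.resize(a["frame"][100:250,250:490],(320,200))[:,:].repeat(1,0) if 0 else np.hstack([cv2.resize(a["frame"][120:245,280:480],(320,200)),np.zeros((200,320,3),np.uint8)])])
cv2.imwrite("pics/v10.png",o[:,:,::-1])
```

```text
[469.1  36.9 263.5] [ 3.1407e+00 -1.0000e-04  1.3926e+00] 18.0 63.948334009730075
lidface [474.   60.9] [46.  54.1] 169.5 6.3019762955485135 [ 289  152   70   58 3915]
lidface [399.5  83.1] [27.6 13.8] 71.1 4.414241937479375 [215 154  21  35 299]
(400, 640, 3)
```

View pics/v10.png

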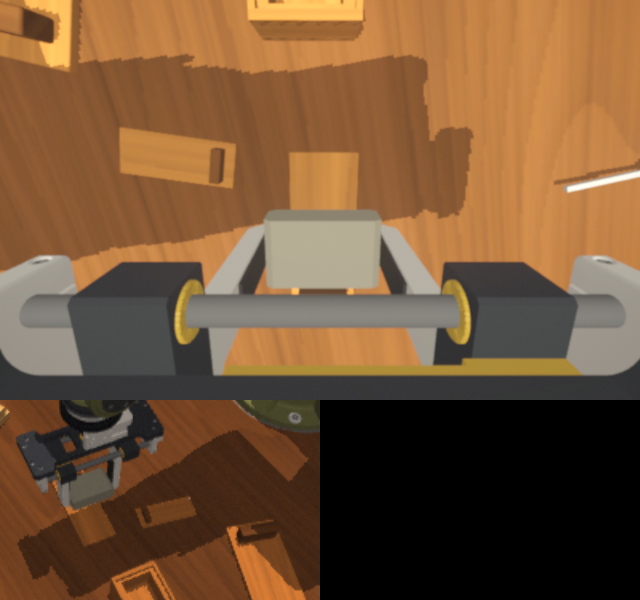

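The wrist picture shows the stone held squarely by its ends at (322,250). The lid lies beneath it, with its free end at (323,180), where I expected it. Setting down gently.

>>> step_arm([
  [[0,0,0,0,0,0.6,0],[0,0,0,0,0,0.5,0],[0,0,0,0,0,0.25,0],[0,0,0,0,0,0.05,0],[0,0,0,0,0,0,0]],
])

```text
clock: 18.55
eef_pos: [469.2, 36.9, 207.3]
eef_rot: [3.141, 0.0, 1.389]
wrist_force: [0.2, -0.3, -1.2]
finger_gap: 63.9
finger_force: 10.0
```

>>> step_arm([
  [[0,0,0,0,0,0.025,0],[0,0,0,0,0,0,0],[0,0,0,0,0,0.0125,0],[0,0,0,0,0,0,0],[0,0,0,0,0,0,0]],
])

```text
clock: 19.05
eef_pos: [469.0, 36.9, 205.6]
eef_rot: [3.141, 0.0, 1.389]
wrist_force: [0.6, -0.0, -1.2]
finger_gap: 64.0
finger_force: 10.0
```

>>> step_arm([
  [[0,0,0,0,0,0.02,0],[0,0,0,0,0,0,0],[0,0,0,0,0,0.01,0],[0,0,0,0,0,0,0],[0,0,0,0,0,0,0]],
])

```text
clock: 19.55
eef_pos: [469.0, 36.9, 204.3]
eef_rot: [3.142, 0.0, 1.389]
wrist_force: [-0.9, 0.2, -1.5]
finger_gap: 64.3
finger_force: 10.0
```

>>> step_arm([
  [[0,0,0,0,0,0.0125,0],[0,0,0,0,0,0,0],[0,0,0,0,0,0,0]],
])

```text
clock: 19.85
eef_pos: [469.0, 36.9, 203.8]
eef_rot: [-3.142, 0.0, 1.389]
wrist_force: [-0.6, 0.8, -0.9]
finger_gap: 64.2
finger_force: 10.0
```

>>> step_arm([
  [[0,0,0,0,0,0.0125,0],[0,0,0,0,0,0,0],[0,0,0,0,0,0,0]],
])

```text
clock: 20.15
eef_pos: [469.0, 36.9, 203.7]
eef_rot: [3.142, 0.0, 1.389]
wrist_force: [-3.1, -0.6, 5.7]
finger_gap: 63.7
finger_force: 10.0
```

>>> step_arm([
  [[0,0,0,0,0,0.0125,0],[0,0,0,0,0,0,0],[0,0,0,0,0,0,0]],
])

```text
clock: 20.45
eef_pos: [469.0, 36.9, 203.4]
eef_rot: [3.142, 0.0, 1.389]
wrist_force: [-5.3, 0.6, 10.7]
finger_gap: 63.6
finger_force: 10.0
```

>>> step_arm([
  [[0,0,0,0,0,-0.01,-0.6],[0,0,0,0,0,0,-0.7],[0,0,0,0,0,0,-0.7],[0,0,0,0,0,-0.5,-0.7],[0,0,0,0,0,-1,-0.6]],
])

```text
clock: 20.95
eef_pos: [468.4, 36.8, 261.8]
eef_rot: [-3.137, 0.001, 1.389]
wrist_force: [-0.0, 0.8, 0.4]
finger_gap: 76.1
finger_force: 0.0
```

>>> step_arm([
  [[0,0,0.18,0,0,-0.5,-0.4],[0,0,0.18,0,0,0,-0.35],[0,0,0.18,0,0,0,-0.35],[0,0,0.18,0,0,0,-0.35],[0,0,0.18,0,0,0,-0.35]],
])

```text
clock: 21.45
eef_pos: [468.9, 36.9, 283.1]
eef_rot: [3.142, 0.0, 0.676]
wrist_force: [0.2, -0.5, -0.1]
finger_gap: 63.4
finger_force: 0.0
```

>>> step_arm([
  [[0,0,0.18,0,0,0,-0.35],[0,0,0.18,0,0,0,-0.35],[0,0,0.18,0,0,0,-0.35],[0,0,0.18,0,0,0,-0.35],[0,0,0.18,0,0,0,-0.35]],
])

```text
clock: 21.95
eef_pos: [469.0, 36.9, 283.1]
eef_rot: [3.142, 0.0, -0.031]
wrist_force: [-0.0, 0.3, -0.4]
finger_gap: 63.4
finger_force: 0.0
```

>>> step_arm([
  [[0,0,0.18,0,0,0,-0.35],[0,0,0.02,0,0,0,-0.35],[0,0,0,0,0,0,-0.35],[0,0,0,0,0,0,-0.35]],
])

```text
clock: 22.35
eef_pos: [469.0, 36.9, 283.2]
eef_rot: [3.141, 0.0, -0.179]
wrist_force: [0.4, 0.5, 0.3]
finger_gap: 63.1
finger_force: 0.0
```

Run:
```python
from stone import *
w=snap("wrist","w11"); p,r,s=tcp(); print(p.round(1),s["eef_rot"].round(4),s["clock"],s["finger_gap"],s["joints"].round(2))
stone("w11",(469,37),60,22,33)
```

```text
[469.   36.9 283.2] [ 3.1415  0.     -0.1795] 22.4 63.507528089661164 [ 0.    0.27  1.87 -0.    1.    1.75]
w11 stone [468.3  35.9] [39.9 63.3] 169.7 z [26.6 28.3 29.4] [ 299  172   51   76 3761]
```

>>> step_arm([
  [[0,0,0,-0.01,0.017,0.6,-0.35],[0,0,0,0,0,0.6,-0.35],[0,0,0,0,0,0.4,-0.35],[0,0,0,0,0,0.14,-0.35],[0,0,0,0,0,0,-0.2]],
])

```text
clock: 22.9
eef_pos: [468.4, 36.3, 213.3]
eef_rot: [3.141, 0.001, -0.181]
wrist_force: [-0.2, -0.8, 0.8]
finger_gap: 58.4
finger_force: 0.0
```

>>> step_arm([
  [[0,0,0,0,0,0,-0.05],[0,0,0,0,0,0,0.05],[0,0,0,0,0,0,0.15],[0,0,0,0,0,0,0.3],[0,0,0,0,0,0,0.5]],
])

```text
clock: 23.4
eef_pos: [468.6, 36.3, 214.1]
eef_rot: [-3.142, -0.001, -0.182]
wrist_force: [-1.3, -0.3, 7.0]
finger_gap: 40.0
finger_force: 10.0
```

>>> step_arm([
  [[0,0,0,0,0,0,0.5],[0,0,0,0,0,-0.05,0.5],[0,0,0,0,0,-0.4,0.5],[0,0,0,0,0,-0.8,0.5],[0,0,0,0,0,-0.8,0.5]],
])

```text
clock: 23.9
eef_pos: [468.2, 36.3, 296.3]
eef_rot: [3.141, 0.002, -0.182]
wrist_force: [-0.4, 0.4, -1.4]
finger_gap: 40.1
finger_force: 10.0
```

>>> step_arm([
  [[0,0,0,0.215,0.92,-0.1,0.5],[0,0,0,0.215,0.92,-0.1,0.5],[0,0,0,0.215,0.92,-0.1,0.5],[0,0,0,0.215,0.92,-0.1,0.5],[0,0,0,0.215,0.92,-0.1,0.5]],
])

```text
clock: 24.4
eef_pos: [477.1, -154.0, 315.8]
eef_rot: [-3.142, 0.0, -0.182]
wrist_force: [-0.3, -0.1, -1.2]
finger_gap: 39.8
finger_force: 10.0
```

>>> step_arm([
  [[0,0,0,0.215,0.92,-0.1,0.5],[0,0,0,0.215,0.92,-0.1,0.5],[0,0,-0.18,0,0,0,0.5],[0,0,-0.18,0,0,0,0.5],[0,0,-0.18,0,0,0,0.5]],
])

```text
clock: 24.9
eef_pos: [480.8, -228.3, 323.3]
eef_rot: [-3.141, 0.001, 0.247]
wrist_force: [0.3, 0.4, -2.5]
finger_gap: 39.9
finger_force: 10.0
```

>>> step_arm([
  [[0,0,-0.163,0,0,0,0.5],[0,0,0,0,0,0,0.5],[0,0,0,0,0,0,0.5],[0,0,0,0,0,0,0.5]],
])

```text
clock: 25.3
eef_pos: [481.0, -227.9, 323.5]
eef_rot: [-3.142, 0.0, 0.367]
wrist_force: [-0.0, 0.3, -0.8]
finger_gap: 40.0
finger_force: 10.0
```

```bash
cat > chk.py <<'E'
from stone import *
import sys
n=sys.argv[1]; snap("wrist",n); p,r,s=tcp(); print(p.round(1),s["eef_rot"].round(4),s["clock"],s["finger_gap"])
c=load(n);P=pts(c); near=(np.hypot(P[...,0]-537,P[...,1]+207)<95)&(c["range_z"]>0)
m=(near&(P[...,2]>29)&(P[...,2]<40)).astype(np.uint8); k,l,st,_=cv2.connectedComponentsWithStats(m); cs=[]
for i in range(1,k):
    if st[i,4]>150:
        q=P[l==i]; rr=cv2.minAreaRect(q[:,:2].astype(np.float32)); cs.append(np.array(rr[0])); print(" cleat",np.round(rr[0],1),np.round(rr[1],1),ang(rr).round(1),"z",np.median(q[:,2]).round(1),st[i])
if len(cs)==2: d=cs[1]-cs[0]; print(" mid",((cs[0]+cs[1])/2).round(1),np.linalg.norm(d).round(1),np.degrees(np.arctan2(d[1],d[0])).round(1))
zt=p[2]-207.7+22; stone(n,p[:2],60,zt-6,zt+6); print("tool",p[:2].round(1),"ztop pred",zt.round(1))
E
python3 chk.py w12
```

```text
[ 481.  -227.9  323.6] [-3.1416e+00  1.0000e-04  3.6770e-01] 25.35 39.96343755519182
 cleat [ 577.1 -192.2] [19.9 64.1] 111.1 z 34.4 [ 286   68   78   26 1990]
 cleat [ 497.4 -223.1] [19.8 63.8] 107.3 z 34.3 [289 173  72  23 955]
 mid [ 537.2 -207.6] 85.5 -158.8
w12 stone [ 480.3 -227.7] [64.4 63.6] 20.5 z [135.5 137.6 138.8] [ 267  191  112  102 7322]
tool [ 481.  -227.9] ztop pred 137.9
```

>>> step_arm([
  [[0,0,-0.002,0.74,0.0125,0,0.5],[0,0,0,0.74,0.0125,0,0.5],[0,0,0,0,0,0.7,0.5],[0,0,0,0,0,0.5,0.5],[0,0,0,0,0,0,0.5]],
])

```text
clock: 25.85
eef_pos: [536.2, -207.1, 273.0]
eef_rot: [-3.138, 0.003, 0.37]
wrist_force: [0.7, -0.6, -1.4]
finger_gap: 39.9
finger_force: 10.0
```

>>> step_arm([
  [[0,0,0,0,0,0,0.5],[0,0,0,0,0,0,0.5]],
])

```text
clock: 26.05
eef_pos: [536.7, -207.6, 277.0]
eef_rot: [3.14, -0.001, 0.371]
wrist_force: [0.2, 0.6, -1.6]
finger_gap: 39.8
finger_force: 10.0
```

```bash
python3 chk.py w13
python3 - <<'E'
from h import *
p,r,s=tcp(); print((r.inv().apply(np.array([536.5,-207.6,221.7])-p)/40).round(4))
w=load("w13")["frame"];a=optics.camera("side");b=optics.camera("scene")
o=np.vstack([w[60:400],np.hstack([cv2.resize(a["frame"][240:350,300:420],(320,250),interpolation=2),cv2.resize(b["frame"][90:180,210:320],(320,250),interpolation=2)])])
cv2.imwrite("pics/v13.png",o[:,:,::-1])
E
```

```text
[ 536.7 -207.6  277. ] [ 3.1401e+00 -1.4000e-03  3.7110e-01] 26.1 40.01264275600512
 cleat [ 577.5 -192.1] [19.9 64. ] 111.0 z 34.3 [ 279  145   89   28 2439]
w13 stone [ 536.4 -207.9] [64.6 63.1] 21.7 z [89.  91.  92.2] [ 267  191  112  102 7303]
tool [ 536.7 -207.6] ztop pred 91.3
[-0.0065 -0.0038  1.3817]
```

View pics/v13.png

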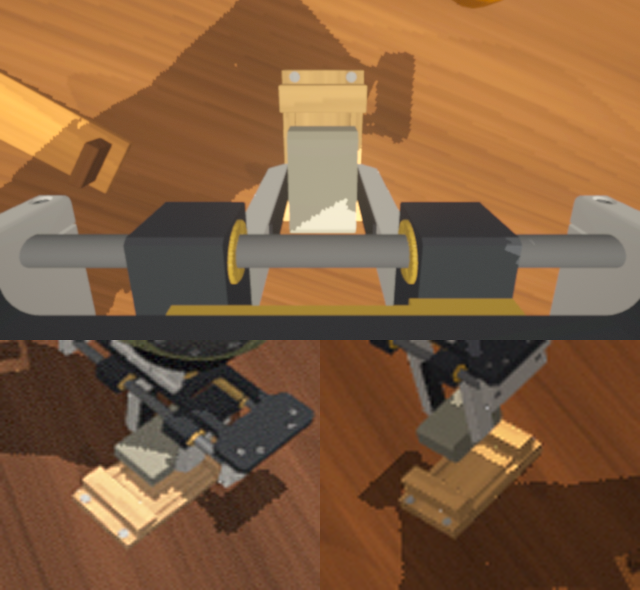

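Stone is aligned over the holder (stone (322,180), far cleat (322,95), both centred). Its measured distance to the far cleat's centre is the nominal 44 mm. Lowering slowly.

>>> step_arm([
  [[0,0,0,0,0,0.5,0.5],[0,0,0,0,0,0.3,0.5],[0,0,0,0,0,0.1,0.5],[0,0,0,0,0,0.1,0.5],[0,0,0,0,0,0,0.5]],
])

```text
clock: 26.7
eef_pos: [536.6, -207.5, 235.5]
eef_rot: [-3.142, 0.0, 0.372]
wrist_force: [0.5, 0.5, -0.9]
finger_gap: 40.2
finger_force: 10.0
```

>>> step_arm([
  [[0,0,0,0,0,0.1,0.5],[0,0,0,0,0,0.1,0.5],[0,0,0,0,0,0,0.5],[0,0,0,0,0,0,0.5]],
])

```text
clock: 27.1
eef_pos: [536.6, -207.4, 227.6]
eef_rot: [3.142, 0.0, 0.372]
wrist_force: [0.3, -0.6, -0.7]
finger_gap: 40.1
finger_force: 10.0
```

>>> step_arm([
  [[0,0,0,0,0,0.05,0.5],[0,0,0,0,0,0.02,0.5],[0,0,0,0,0,0,0.5],[0,0,0,0,0,0,0.5]],
])

```text
clock: 27.5
eef_pos: [536.6, -207.4, 224.8]
eef_rot: [3.141, 0.0, 0.372]
wrist_force: [0.1, 0.0, -1.4]
finger_gap: 39.9
finger_force: 10.0
```

>>> step_arm([
  [[0,0,0,0,0,0.02,0.5],[0,0,0,0,0,0.02,0.5],[0,0,0,0,0,0.01,0.5],[0,0,0,0,0,0,0.5],[0,0,0,0,0,0,0.5]],
])

```text
clock: 28.0
eef_pos: [536.5, -207.4, 222.8]
eef_rot: [3.141, 0.0, 0.372]
wrist_force: [0.9, 0.1, -1.6]
finger_gap: 39.9
finger_force: 10.0
```

>>> step_arm([
  [[0,0,0,0,0,0.0125,0.5],[0,0,0,0,0,0,0.5],[0,0,0,0,0,0,0.5]],
])

```text
clock: 28.3
eef_pos: [536.5, -207.4, 222.3]
eef_rot: [3.142, 0.0, 0.372]
wrist_force: [-0.2, 0.3, -2.0]
finger_gap: 39.6
finger_force: 10.0
```

>>> step_arm([
  [[0,0,0,0,0,0.0125,0.5],[0,0,0,0,0,0,0.5],[0,0,0,0,0,0,0.5]],
])

```text
clock: 28.6
eef_pos: [536.6, -207.4, 222.2]
eef_rot: [3.141, -0.0, 0.372]
wrist_force: [-3.1, 2.2, 5.3]
finger_gap: 39.6
finger_force: 10.0
```

>>> step_arm([
  [[0,0,0,0,0,0.0075,0.5],[0,0,0,0,0,0,0.5],[0,0,0,0,0,0,0.5]],
])

```text
clock: 28.9
eef_pos: [536.6, -207.4, 222.2]
eef_rot: [3.141, -0.0, 0.372]
wrist_force: [-5.0, 1.4, 8.9]
finger_gap: 39.9
finger_force: 10.0
```

Run:
```python
from stone import *
p,r,s=tcp();print(p,s["wrist_force"])
for n in("side","scene"):
    c=snap(n,"x"+n);P=pts(c);hsv=cv2.cvtColor(c["frame"],cv2.COLOR_RGB2HSV)
    d=P[...,:2]-[536.5,-207.6];e=np.array([.932,.361]);x=d@e;y=d@np.array([-.361,.932])
    for nm,m in(("stone",(abs(x)<28)&(abs(x)>13)&(abs(y)<17)),("cleat",(abs(x)>37)&(abs(x)<51)&(abs(y)<28))):
        m&=(P[...,2]>5)&(P[...,2]<60)
        for sg in(-1,1):
            q=P[m&(np.sign(x)==sg)]; print(n,nm,sg,len(q),np.median(q[:,2]).round(1) if len(q) else None)
```

```text
[ 536.55519965 -207.4474379   222.17203152] [-4.97003659  1.44775155  8.93778737]
side stone -1 108 35.6
side stone 1 6 35.5
side cleat -1 175 33.6
side cleat 1 14 33.2
scene stone -1 6 36.1
scene stone 1 57 35.3
scene cleat -1 0 None
scene cleat 1 96 33.8
```

Stone top stands 2 mm proud of the cleats, so it is seated. Releasing and retreating.

>>> step_arm([
  [[0,0,0,0,0,-0.01,-0.1],[0,0,0,0,0,0,-0.3],[0,0,0,0,0,0,-0.3],[0,0,0,0,0,-0.3,-0.3],[0,0,0,0,0,-0.8,-0.3]],
])

```text
clock: 29.5
eef_pos: [536.1, -207.3, 264.7]
eef_rot: [-3.138, 0.003, 0.372]
wrist_force: [0.4, -0.6, -0.0]
finger_gap: 61.0
finger_force: 0.0
```

>>> step_arm([
  [[0,0,0,-0.4,0,-0.9,-0.3],[0,0,0,-0.5,0,-0.5,-0.3],[0,0,0,-0.6,0,0,-0.3],[0,0,0,0,0,0,-0.3],[0,0,0,0,0,0,-0.3]],
])

```text
clock: 30.0
eef_pos: [480.7, -229.3, 322.6]
eef_rot: [3.141, -0.001, 0.371]
wrist_force: [-0.4, -0.2, -0.3]
finger_gap: 61.0
finger_force: 0.0
```

```bash
python3 chk.py w14
python3 - <<'E'
from stone import *
stone("w14",(536.5,-207.6),60,30,42)
p,r,s=tcp();print(s["wrist_force"])
a=load("scene0");b=snap("scene","s14")
P=pts(b);m=(np.hypot(P[...,0]-466,P[...,1]-17)<95)&(abs(P[...,2]-6)<3)&(b["range_z"]>0)
k,l,st,_=cv2.connectedComponentsWithStats(m.astype(np.uint8));i=1+np.argmax(st[1:,4]);q=P[l==i];rr=cv2.minAreaRect(q[:,:2].astype(np.float32));print("lid",rr,ang(rr),q[:,2].std())
for nm,(x,y,w,h) in dict(jar=(175,128,35,38),cup=(272,298,45,45),graver=(215,220,56,40),stand=(395,308,60,62)).items():
    d=cv2.absdiff(a["frame"][y:y+h,x:x+w],b["frame"][y:y+h,x:x+w]).max(2); print(nm,(d>60).mean().round(3))
E
```

```text
[ 481.1 -229.1  322.2] [ 3.1413e+00 -3.0000e-04  3.7150e-01] 30.05 61.01531133392221
 cleat [ 577.3 -192.3] [19.6 63.7] 111.2 z 34.4 [ 285   67   78   26 1998]
 cleat [ 535.4 -207.6] [63.6 40. ] 21.2 z 36.3 [ 299   96   48   76 3524]
 cleat [ 495.6 -223.5] [19.6 63.8] 111.3 z 34.3 [ 287  172   72   23 1554]
w14 stone [ 473.4 -195.9] [17.1  8.1] 66.9 z [131.6 136.8 141.9] [249 228  23  23 201]
tool [ 481.1 -229.1] ztop pred 136.5
w14 stone [ 535.9 -207.4] [62.5 39.9] 21.2 z [34.8 36.3 37.5] [ 299   96   48   75 3472]
[-0.44554693  0.1174027   0.1502939 ]
lid ((466.7266540527344, 19.366554260253906), (137.50726318359375, 55.59418487548828), 79.72290802001953) 79.7229 1.310986654595026
jar 0.0
cup 0.0
graver 0.0
stand 0.0
```

Stone is seated level: top at 36.3, between cleats at 34.3, yaw 21.2° matching the holder. The lid lies flat on the bench and the other things are unmoved. Handing in.

```bash
python3 -c "
from cell import workorder
print(workorder.sign_off())"
```

```text
the job is handed in; nothing more can be done
None
```

The job is done and handed in: the lid lies flat on the bench with its pull up, and the stone is bedded between the holder's cleats. The cup, jar, graver and stand did not move. On the way I rested the stone briefly on the laid lid to change grip.

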